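Lock the bench power supply to the stand's table

ROBOT

A 7-joint arm with a two-finger parallel gripper is mounted at the origin on the work surface. World frame = base frame: x ahead of the robot, y to its left, z up, the work surface at z = 0. Lengths are in m, angles in rad, forces in N, time in s.
With the tool pointing down it reaches from about 0.425 to 0.875 m from the base axis. Payload 8.4 kg.
Tool frame: the origin (TCP) lies on the centre line of the jaws, within the pads' length; the fingertips stand 11 mm ahead of it and the grasp point (between the pads) lies 8 mm behind it (arm.tips_ahead is the distance from the TCP to the fingertips, in m); z points along the fingers, x is the direction in which the jaws open and shut, and the axes are right-handed (so a half turn about z gives the same grasp; the last joint's range is limited). The gripper opens to 85 mm and grips with 20 to 120 N. Pads are 22 mm wide; open, the fingers measure 114 mm over their backs; the gripper's body (76 mm by 85 mm) begins 54 mm behind the grasp point. The pads swing forward as they close: fully open they stand 13 mm farther back than shut.
Start: joints at [1.108, 0.333, 0.04, 1.465, -0.013, 1.343, -0.059], TCP at [0.231, -0.607, 0.242] pointing down, gripper open.
Joint ranges: [-2.58, 2.58], [-0.38, 2.09], [-1.3, 1.39], [0.25, 2.4], [-1.5, 4.64], [0.08, 2.09], [-2.65, 2.65]. Speed limits (rad/s): [2.22, 2.22, 2.79, 2.79, 3.14, 3.14, 3.14].

INTERFACE

Orientations are given as a unit quaternion [w, x, y, z].
In Python, from cell import arm, vision, finish_job gives the robot as it stands.
- The arm moves only by the tool carry_out, never from a script. Its arguments are lists of equal length, an entry for each row: "translation": the shift along the tool's x, y, z scaled (see below), a list of three; "turn": the turn about the tool's z scaled (see below). A call has 1 to 20 rows; each row is the pose to reach, as a shift and turn from the pose commanded when the call began, along the tool's axes at that moment, turning the shorter way round; what a row does not reach only later rows make up. The controller multiplies each number of a shift by 40 cm and each number of a turn by 180 degrees. A row lasts 1/8 s, in which the tool goes at most 62.5 mm and 10.7 degrees, less where a joint would pass 70% of its speed; a pose out of reach is approached as far as the arm can. A call with a number of a shift or a turn outside -1 to 1 is refused whole. A call with a gripper value outside its range is refused whole. "grip" is the closure, from 0 (fully open) to 1 (shut), set as the call begins (left out, the last holds). The fingers move at their own pace and stop on an object; "force" is the grip in N (left out, the last holds). Time passes only in rows, so rows that repeat a pose let the fingers close. It gives the time, the measured TCP pose, the force and the opening at its end, in the units of the state.
- arm.sense(): the state, without advancing time (a new reading comes with each control period).
- vision.read_camera(name): name is "scene" or "top"; returns the picture (400x640x3 uint8, blue, green, red); there is no depth.
- vision.camera_params(name): a dict with "fx", "fy", "cx", "cy" (pixels), "k1" (the pictures are not rectified: a ray, as slopes to the right and down, at radius r is drawn at 1 + k1 r^2 times it, then the intrinsics apply), "xyz" and "attitude" of the camera in the world. Camera axes: x right, y up, looking along -z (the intrinsics and any distortion apply to the point x, -y, -z); pixel columns grow to the right and rows downward; lengths in m; the calibration is good to about 2 mm. A picture is of the moment at which its call begins. camera_params takes no time and is no camera call.
- finish_job(): hands the job in, once; it reports no verdict.
The state is a dict: "time_s": time; "q": joint angles; "qvel": joint speeds; "joint_efforts": joint torques, N m; "position": TCP position; "ee_rot": TCP orientation; "wrist_force": force on the tool from outside, world axes, zero at the start; "torque": the same for the moment, N m; "gripper_width": opening from 0.0 (shut) to 1.0 (fully open).
Only numpy, scipy, OpenCV 4.12 (cv2) and the standard library are available. Lean on these libraries where they do the work, as an engineer would, in place of code of your own. Each camera call takes 0.05 s, during which the arm holds its last target. There are 200 camera calls.

TASK

The stand is closing: lock the bench power supply to the table. Swing its carrying handle right down across the lock body, take the loose U-shackle from the rim of the grey bin and stand it over the handle bar with a leg in each hole of the lock, then press it home until the hidden pawls click and it stays down by itself. Press with feeling and stop at the click, do not ram or force the lock, and leave the other things on the table where they are.

Things in the scene. Friction and masses are not known exactly. Their poses are not given: they have to be found in the camera images.
- psu: white bench power supply, 240 deep (x) x 150 wide (y) x 98 mm high, fixed; its front panel with the screen faces the robot. Origin under its centre, on the table; x points to its back, y to its left side as the robot sees it, z up.
- bail (a joint): angle of the supply's carrying handle, rad: 0 = right down, level in front of the panel and across the lock; starts raised at 0.5 to 1.1; end stops at 0 and 1.6. It is a bail: two side arms and a round black bar 14 mm thick, 174 mm long, parallel to the supply's y, 160 mm from the hinge axis. The stiff hinge stays where it is left; 2 to 4 N at the bar moves it.
- bail_hinge (a point): middle of the handle's hinge axis, at x = -60, y = 0, z = 60 mm in the supply's frame; the axis runs along the supply's y. It does not move with the handle.
- bail_bar (a point): middle of the handle's round bar, on its centre line. With the handle down the bar's centre is 60 mm above the table and 100 mm in front of the front panel. The bar can be pinched from above anywhere along it that is clear of the lock.
- lock: steel lock body bolted to the table in front of the supply: a block 68 (x) x 36 (y) mm, top face 50 mm above the table, on a 5 mm foot plate 110 mm wide (y). Origin at its centre on the table, z up. The lowered handle bar runs over the top between the two holes, about along the lock's y (within 0.05 rad), 3 mm above the top face and within 3 mm of the block's middle.
- lock_hole0 (a point): mouth of the hole at x = +20 mm, y = 0 of the lock, on its top face: round, 11.5 mm wide, 30 mm deep, upright. In each hole a spring ejector meets the leg at 18 mm depth; a hidden spring pawl snaps into the leg's notch at 26 mm depth (leg ends then 24 mm above the table); a hard stop lies at 27.5 mm.
- lock_hole1 (a point): the like mouth at x = -20 mm. Pressing both legs home takes a push that grows to about 15 to 19 N in all. Let go before the click, the shackle springs up by 5 to 12 mm; after the click it stays by itself, leg ends 24 mm above the table. More than 40 N between shackle and lock would hurt its works.
- shackle: loose steel U-shackle of the lock, about 130 g: round bar 10 mm thick, legs 40 mm apart centre to centre (50 over the outside), 87 mm high; legs straight up to 62 mm, then a half-round bow. The last 1.5 mm of each leg taper to 8.5 mm; a notch on the inner side of each leg; both legs alike, so it fits either way round. Origin midway between the leg ends, z up to the bow, x from leg to leg.
- shackle_top (a point): highest point of the shackle's bow, 87 mm above its leg ends. At the start the shackle hangs upright over the bin's wall farthest from the robot, square to it, one leg inside and one outside, leg ends about 19 mm above the table.
- bin: open grey plastic bin on the table, 160 (x) x 140 (y) x 95 mm high, walls 5 mm, fixed; stands to the left or to the right. Origin under its centre. The shackle hangs over its wall at x = +77.5 mm, within 30 mm of the middle of that wall.
- servo_a: black hobby servo, 54 x 20 x 44 mm, lying in the grey bin; origin under its centre. Leave it alone.
- servo_b: black hobby servo, 54 x 20 x 44 mm, standing on the table; origin under its centre. Leave it alone.
- bitset: low black tray of steel screwdriver bits, 150 x 100 x 40 mm, on the table on the side opposite to the bin; origin under its centre. Leave it alone.
- driver: black screwdriver, 150 mm long, 26 mm thick, lying on the table; origin under its middle, x along it. Leave it alone.
- battery: blue battery pack, 105 x 34 x 26 mm, lying on the table; origin under its centre. Leave it alone.
- meter: dark grey hand multimeter, 196 x 96 x 42 mm, lying on the table to the left of the supply; origin under its centre. Leave it alone.
- pliers: small pliers with black handles, 160 x 60 x 12 mm, lying on the table to the right of the supply; origin under the pivot. Leave it alone.
- key: brass key, 57 x 22 x 5 mm, lying flat on top of the power supply; origin under its head. Leave it alone.
Mind the look-alikes: they are no part of the job. Leave any turquoise look-alike of the lock alone.

How it is judged:
By the outcome, as a careful person would: the job done as asked, in the order asked, and still so for the second after the job is handed in, with the robot touching nothing.
It also fails if it takes over 61 s, if anything falls off the work surface, if the arm or the gripper's body presses on something with over 40 N, if the wrist force passes 120 N, or if a joint passes its speed limit or range.

## Working session

There is one attempt and no reset: what is moved stays moved. The work goes in short steps, Python scripts to look and compute and a tool call to move; the robot and the scene stay as the last step left them, time stands still between calls to the robot, and variables do not carry over. Pictures are saved under pics/ and viewed, about 8 in all and at most 12, crops included, and the job is handed in when it is done.

Besides the shell and the picture viewer there is one more tool, called after "Emit:" in YAML: its name, and indented under it one key for each argument. carry_out: Moves the arm, as the interface text tells. Shifts and turns lie within -1 to 1; 1 stands for 40 cm of shift or 180 degrees of turn. Its arguments: {"type":"object","properties":{"translation":{"type":"array","items":{"type":"array","items":{"type":"number","minimum":-1,"maximum":1}}},"turn":{"type":"array","items":{"type":"number","minimum":-1,"maximum":1}},"grip":{"type":"number"},"force":{"type":"number"}},"required":["translation","turn"]}

```bash
mkdir -p pics; ls; cat > h.py <<'E'
import numpy as np, cv2
from cell import arm, vision, finish_job
from scipy.spatial.transform import Rotation as R
def rot(q): return R.from_quat([q[1],q[2],q[3],q[0]])
def cam(n):
    p=vision.camera_params(n); a=np.array(p['attitude'],float)
    M=a if a.shape==(3,3) else rot(a).as_matrix()
    return p,M
def ray(n,uv):
    p,M=cam(n); K=np.array([[p['fx'],0,p['cx']],[0,p['fy'],p['cy']],[0,0,1]])
    s=cv2.undistortPoints(np.array([[uv]],float),K,np.array([p['k1'],0,0,0.]))[0,0]
    return np.array(p['xyz']),M@np.array([s[0],-s[1],-1])
def onz(n,uv,z):
    o,d=ray(n,uv); return o+d*(z-o[2])/d[2]
def proj(n,P):
    p,M=cam(n); c=M.T@(np.array(P)-p['xyz']); x,y=c[0]/-c[2],-c[1]/-c[2]; f=1+p['k1']*(x*x+y*y)
    return np.array([p['fx']*x*f+p['cx'],p['fy']*y*f+p['cy']])
def tri(uv1,uv2,a='scene',b='top'):
    o,d=ray(a,uv1);q,e=ray(b,uv2)
    t=np.linalg.lstsq(np.c_[d,-e],q-o,rcond=None)[0]
    A,B=o+t[0]*d,q+t[1]*e; return (A+B)/2,np.linalg.norm(A-B)
E
python3 - <<'E'
from h import *
for n in('scene','top'):
    im=vision.read_camera(n); cv2.imwrite(f'pics/{n}0.png',im); print(vision.camera_params(n))
print(arm.sense(), arm.tips_ahead)
a=cv2.imread('pics/scene0.png')
E
```

```text
pics
{'fx': 399.31415504116825, 'fy': 399.31415504116825, 'cx': 316.943912387983, 'cy': 202.73887354348994, 'k1': 0.017536803188511457, 'xyz': array([ 0.92242745, -0.52356948,  0.9168377 ]), 'attitude': array([0.89193637, 0.33830212, 0.09751845, 0.28370995])}
{'fx': 384.4890840801488, 'fy': 384.4890840801488, 'cx': 328.6749823992549, 'cy': 191.35707964360734, 'k1': -0.08577346875919195, 'xyz': array([0.28368884, 0.06676197, 1.17465301]), 'attitude': array([ 0.71355822,  0.07756397, -0.07378932, -0.69236813])}
{'time_s': 0.1, 'q': array([ 1.10781812,  0.33384551,  0.03987856,  1.46620589, -0.01341478,
        1.343346  , -0.05847958]), 'qvel': array([ 8.29732696e-05, -2.10927862e-03,  2.09043233e-03, -4.50038187e-03,
       -1.55601139e-03, -1.67644386e-03,  8.60044656e-04]), 'joint_efforts': array([ 4.22441284e-03, -6.60010600e+01,  1.37024425e+00, -4.06471503e+01,
        1.70200533e-02,  9.03827604e-03,  4.99967496e-05]), 'position': array([ 0.23110171, -0.60707575,  0.2414956 ]), 'ee_rot': array([-3.99003717e-04,  8.23347853e-01, -5.67536537e-01, -6.57798689e-04]), 'wrist_force': array([ 0.62530622,  0.5937519 , -0.18032791]), 'torque': array([-0.02875783,  0.02071734, -0.04883337]), 'gripper_width': 0.9978179155926428} 0.011
```

View pics/scene0.png

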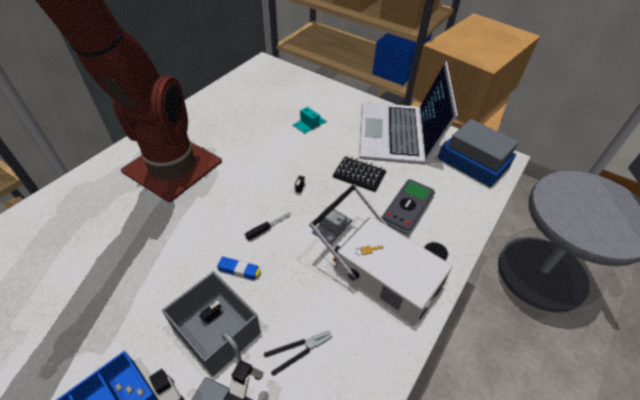

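View pics/top0.png

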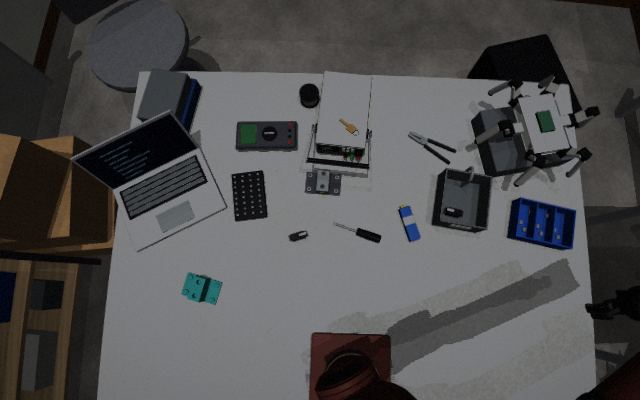

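The scene shows the steel lock at top (322,182) / scene (332,222). The turquoise look-alike is at top (202,288) / scene (310,120) and gets left alone. The shackle hangs on the bin's far wall at top (470,172) / scene (232,345). Next, an enlarged crop to confirm.

```bash
python3 - <<'E'
from h import *
s=cv2.imread('pics/scene0.png');t=cv2.imread('pics/top0.png')
def c(im,x,y,w,h,k): return cv2.resize(im[y:y+h,x:x+w],None,fx=k,fy=k,interpolation=cv2.INTER_CUBIC)
A=np.hstack([c(t,290,120,95,75,4),c(t,425,145,100,75,4)])
B=np.hstack([c(s,295,180,95,75,4),c(s,200,310,100,75,4)])
cv2.imwrite('pics/c0.png',np.vstack([A,B]))
E
```

```text
(no output)
```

View pics/c0.png

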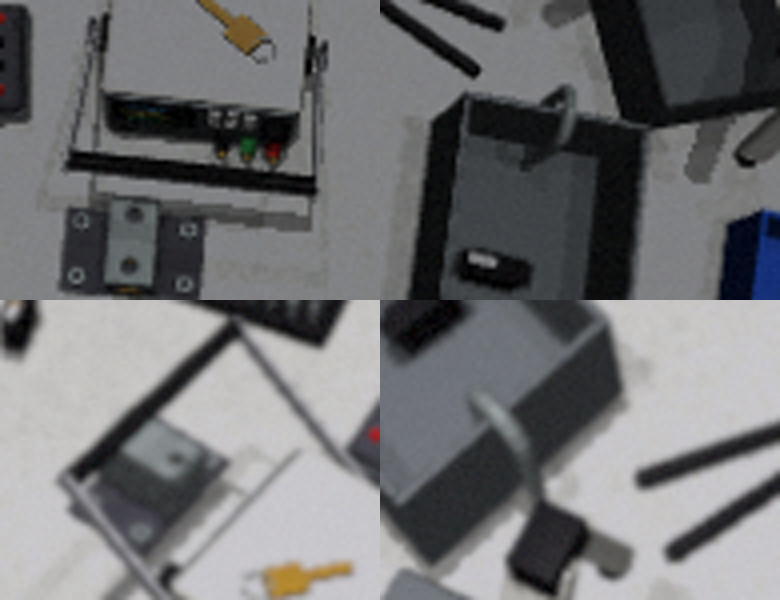

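```bash
python3 - <<'E'
from h import *
T=lambda x,y:((x+.5)/4-.5+290,(y+.5)/4-.5+120)
T2=lambda x,y:((x-380+.5)/4-.5+425,(y+.5)/4-.5+145)
S=lambda x,y:((x+.5)/4-.5+295,(y-300+.5)/4-.5+180)
S2=lambda x,y:((x-380+.5)/4-.5+200,(y-300+.5)/4-.5+310)
h0=onz('top',T(134,213),.05);h1=onz('top',T(129,264),.05);print('holes',h0,h1,np.linalg.norm(h0-h1),np.degrees(np.arctan2(*(h0-h1)[1::-1])))
print('hole0 scene',onz('scene',S(177,458),.05))
print('barL',tri(S(237,323),T(68,158)),'barR',tri(S(67,476),T(315,186)))
a=onz('top',T2(467,93),.095);b=onz('top',T2(648,127),.095);print('rim',a,b,np.linalg.norm(a-b),np.degrees(np.arctan2(*(a-b)[1::-1])))
sc=[onz('scene',S2(x,y),.095) for x,y in((395,500),(610,325))];print('rim scene',sc)
for n,p in (('top',T2(560,92)),('scene',S2(505,405))): print('apex guess',n,onz(n,p,.106))
E
```

```text
holes [0.58524006 0.09508742 0.05      ] [0.54553009 0.09751294 0.05      ] 0.039783978624546225 -3.4953418406089236
hole0 scene [0.58507529 0.09418648 0.05      ]
barL (array([0.5955183 , 0.13958491, 0.15399977]), np.float64(0.0002915705426000977)) barR (array([ 0.57975143, -0.03166357,  0.15563082]), np.float64(0.0004286350264958772))
rim [ 0.59959355 -0.26710011  0.095     ] [ 0.57818752 -0.40187945  0.095     ] 0.1364686294281991 80.97549934888737
rim scene [array([ 0.57751218, -0.40423523,  0.095     ]), array([ 0.60450034, -0.27027391,  0.095     ])]
apex guess top [ 0.59944934 -0.3327396   0.106     ]
apex guess scene [ 0.59323903 -0.33868348  0.106     ]
```

```bash
python3 - <<'E'
from h import *
s=cv2.imread('pics/scene0.png');t=cv2.imread('pics/top0.png')
A=np.array([.590,-.336,.0]);X=np.array([np.cos(-.157),np.sin(-.157),0])
th=np.linspace(0,np.pi,9)
P=[A-20e-3*X+[0,0,.04]]+[A-20e-3*np.cos(a)*X+[0,0,.081+.020*np.sin(a)] for a in th]+[A+20e-3*X+[0,0,.04]]
out=[]
for n,im,x0,y0 in(('top',t,445,150),('scene',s,210,325)):
    c=cv2.resize(im[y0:y0+50,x0:x0+50],None,fx=8,fy=8,interpolation=cv2.INTER_CUBIC); c=cv2.convertScaleAbs(c,alpha=1.6)
    for p in P:
        u=(proj(n,p)-[x0,y0]+.5)*8-.5; cv2.circle(c,tuple(int(round(v)) for v in u),3,(0,0,255),-1)
    out.append(c)
cv2.imwrite('pics/c1.png',np.hstack(out))
E
```

```text
(no output)
```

View pics/c1.png

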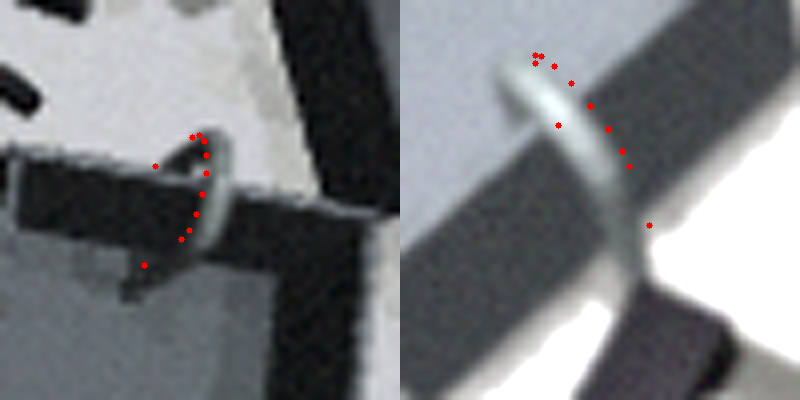

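```bash
python3 - <<'E'
from h import *
s=cv2.imread('pics/scene0.png');t=cv2.imread('pics/top0.png')
def c(im,x,y,w,h,k): return cv2.convertScaleAbs(cv2.resize(im[y:y+h,x:x+w],None,fx=k,fy=k,interpolation=cv2.INTER_CUBIC),alpha=1.5)
cv2.imwrite('pics/c2.png',np.vstack([c(t,435,80,130,70,6)[:, :780],c(s,150,335,130,65,6)[:, :780]])[:800])
im=cv2.imread('pics/c2.png');print(im.shape);cv2.imwrite('pics/c2.png',cv2.resize(im,None,fx=.72,fy=.72))
E
```

```text
(800, 780, 3)
```

View pics/c2.png

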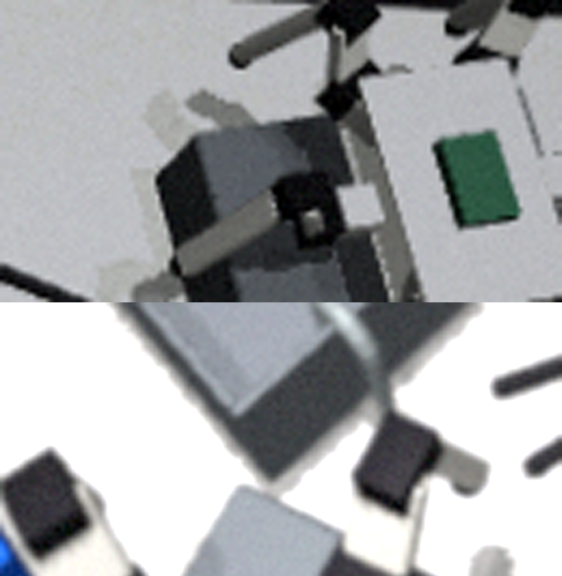

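```bash
python3 - <<'E'
from h import *
print('knee',tri((242.6,371.5),(506.3,128.1)));print('foot',tri((258.8,375),(475.5,141.3)))
# grey box: top-near-left corner: scene px (204,378)
print('box', tri((204.5,378),(485,174)))
for z in(.0,.04,.08): print(onz('top',(485,174),z),onz('top',(471.5,122),z))
s=arm.sense();print(rot(s['ee_rot']).as_matrix().round(3))
E
```

```text
knee (array([ 0.68950915, -0.40021993,  0.20592313]), np.float64(0.011269334923833963))
foot (array([ 0.68711362, -0.36164969,  0.09001031]), np.float64(0.0007672161131853256))
box (array([ 0.5926996 , -0.41347029,  0.04286274]), np.float64(0.022921915930437717))
[ 0.61125601 -0.42173574  0.        ] [ 0.7879326  -0.38753562  0.        ]
[ 0.6001015  -0.40510112  0.04      ] [ 0.77076178 -0.3720656   0.04      ]
[ 0.58894698 -0.3884665   0.08      ] [ 0.75359097 -0.35659559  0.08      ]
[[ 0.356 -0.935 -0.001]
 [-0.935 -0.356  0.001]
 [-0.002  0.    -1.   ]]
```

Emit:
carry_out:
  translation:
    - [-0.6,-0.7,0]
    - [-0.6,-0.7,0]
    - [-0.6,-0.7,0]
    - [-0.6,-0.7,0]
    - [-0.6,-0.7,0]
    - [-0.6,-0.7,0]
    - [-0.6,-0.7,0]
    - [-0.6,-0.7,0]
    - [-0.6,-0.7,0]
    - [-0.6,-0.7,0]
  turn: [-0.355,-0.355,-0.355,-0.355,-0.355,-0.355,-0.355,-0.355,-0.355,-0.355]
  grip: 1
  force: 40

```text
time_s: 1.35
position: [0.4069, -0.2845, 0.2421]
ee_rot: [-0.0, 0.999, -0.047, -0.0]
wrist_force: [0.6, 0.7, 0.1]
gripper_width: -0.003
```

Emit:
carry_out:
  translation:
    - [0.374,-0.855,0]
    - [0.374,-0.855,0]
    - [0.374,-0.855,0]
    - [0.374,-0.855,0]
    - [0.374,-0.855,0]
    - [0.374,-0.855,0.1]
    - [0.374,-0.855,0.14]
    - [0.374,-0.855,0.14]
    - [0.374,-0.855,0.14]
    - [0.374,-0.855,0.14]
  turn: [0,0,0,0,0,0,0,0,0,0]

```text
time_s: 2.6
position: [0.5883, 0.0418, 0.1877]
ee_rot: [0.0, 0.999, -0.047, 0.001]
wrist_force: [0.3, -0.2, -0.2]
gripper_width: 0.0
```

```bash
python3 - <<'E'
from h import *
a0=.636
for a in np.linspace(.62,-.03,14): print(round((-.16*np.cos(a)+.16*np.cos(a0))/.4,4), round((.186-(.06+.16*np.sin(a)+.018))/.4,4))
E
```

```text
-0.0038 0.0376
-0.015 0.0541
-0.0253 0.0712
-0.0348 0.0888
-0.0434 0.1069
-0.0511 0.1254
-0.0579 0.1442
-0.0637 0.1633
-0.0686 0.1827
-0.0724 0.2023
-0.0753 0.2221
-0.0772 0.242
-0.0781 0.262
-0.078 0.282
```

Emit:
carry_out:
  translation:
    - [-0.004,0,0.038]
    - [-0.015,0,0.054]
    - [-0.02,0,0.062]
    - [-0.025,0,0.071]
    - [-0.03,0,0.08]
    - [-0.035,0,0.089]
    - [-0.039,0,0.098]
    - [-0.043,0,0.107]
    - [-0.047,0,0.116]
    - [-0.051,0,0.125]
    - [-0.055,0,0.135]
    - [-0.058,0,0.144]
    - [-0.061,0,0.154]
    - [-0.064,0,0.163]
    - [-0.067,0,0.173]
    - [-0.069,0,0.183]
    - [-0.071,0,0.193]
    - [-0.072,0,0.202]
    - [-0.074,0,0.212]
    - [-0.075,0,0.222]
  turn: [0,0,0,0,0,0,0,0,0,0,0,0,0,0,0,0,0,0,0,0]

```text
time_s: 5.1
position: [0.5579, 0.046, 0.0973]
ee_rot: [0.0, 0.999, -0.046, 0.0]
wrist_force: [-0.9, 0.8, 2.0]
gripper_width: -0.002
```

Contact force of about 2 N, so the bar is moving. On to the stop.

Emit:
carry_out:
  translation:
    - [-0.001,0,0.01]
    - [-0.002,0,0.02]
    - [-0.003,0,0.03]
    - [-0.003,0,0.038]
    - [-0.003,0,0.044]
    - [-0.003,0,0.048]
  turn: [0,0,0,0,0,0]

```text
time_s: 5.85
position: [0.5568, 0.0462, 0.0782]
ee_rot: [-0.0, 0.999, -0.046, -0.0]
wrist_force: [-1.4, -0.3, 1.6]
gripper_width: 0.005
```

Emit:
carry_out:
  translation:
    - [0,0,0.002]
    - [0,0,0.004]
    - [0,0,0.006]
    - [0,0,0.008]
  turn: [0,0,0,0]

```text
time_s: 6.35
position: [0.5572, 0.0462, 0.0774]
ee_rot: [0.001, 0.999, -0.046, 0.0]
wrist_force: [-13.4, -2.9, 30.5]
gripper_width: -0.002
```

Emit:
carry_out:
  translation:
    - [0,0,-0.1]
    - [0,0,-0.25]
    - [0,0,-0.4]
    - [0.03,0.15,-0.4]
    - [0.05,0.3,-0.4]
    - [0.07,0.45,-0.4]
    - [0.1,0.6,-0.4]
    - [0.14,0.75,-0.4]
    - [0.17,0.9,-0.4]
    - [0.17,0.955,-0.4]
    - [0.17,0.955,-0.4]
    - [0.17,0.955,-0.4]
  turn: [0,0,0,0,0,0,0.01,0.02,0.02,0.02,0.02,0.02]
  grip: 0.1

```text
time_s: 7.85
position: [0.5902, -0.3382, 0.2353]
ee_rot: [-0.001, 0.997, -0.076, 0.0]
wrist_force: [-0.2, 0.8, -0.6]
gripper_width: 0.902
```

```bash
python3 - <<'E'
from h import *
s=vision.read_camera('scene');t=vision.read_camera('top');cv2.imwrite('pics/s1.png',s);cv2.imwrite('pics/t1.png',t)
print(arm.sense()['position'],arm.sense()['gripper_width'])
def c(im,x,y,w,h,k): return cv2.convertScaleAbs(cv2.resize(im[y:y+h,x:x+w],None,fx=k,fy=k,interpolation=cv2.INTER_CUBIC),alpha=1.4)
A=np.hstack([c(t,290,140,90,60,4),c(t,430,130,100,60,4)])
B=np.hstack([c(s,295,190,90,75,4),c(s,190,305,100,75,4)])
cv2.imwrite('pics/c3.png',np.vstack([A,B]))
E
```

```text
[ 0.59027228 -0.33811745  0.23559067] 0.8981504801743424
```

View pics/c3.png

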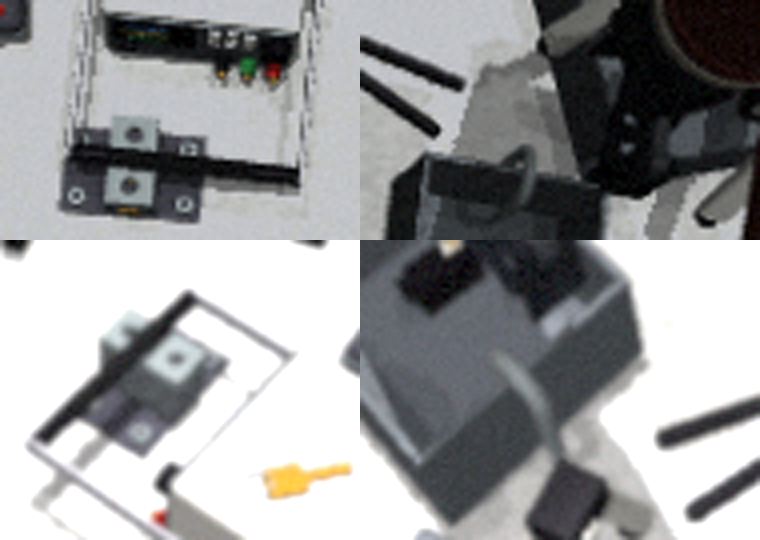

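Emit:
carry_out:
  translation:
    - [0,0.008,0.05]
    - [0,0.008,0.12]
    - [0,0.008,0.2]
    - [0,0.008,0.26]
    - [0,0.008,0.3]
    - [0,0.008,0.34]
    - [0,0.008,0.36]
    - [0,0.008,0.38]
    - [0,0.008,0.4]
    - [0,0.008,0.417]
    - [0,0.008,0.417]
    - [0,0.008,0.417]
  turn: [0,0,0,0,0,0,0,0,0,0,0,0]

```text
time_s: 9.45
position: [0.5892, -0.3437, 0.0686]
ee_rot: [0.0, 0.997, -0.077, 0.0]
wrist_force: [-0.4, -0.3, -0.5]
gripper_width: 0.899
```

```bash
python3 - <<'E'
from h import *
s=vision.read_camera('scene');t=vision.read_camera('top');cv2.imwrite('pics/s2.png',s);cv2.imwrite('pics/t2.png',t)
def c(im,x,y,w,h,k): return cv2.convertScaleAbs(cv2.resize(im[y:y+h,x:x+w],None,fx=k,fy=k,interpolation=cv2.INTER_CUBIC),alpha=1.6)
cv2.imwrite('pics/c4.png',np.hstack([c(t,430,140,60,60,6),c(s,190,300,70,60,6)]))
E
```

```text
(no output)
```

View pics/c4.png

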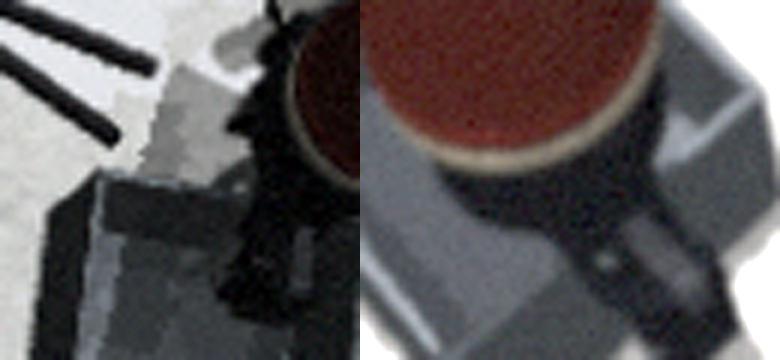

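Emit:
carry_out:
  translation:
    - [0,-0.005,0]
    - [0,-0.005,0]
    - [0,-0.005,0]
    - [0,-0.005,0]
    - [0,-0.005,0]
    - [0,-0.005,0]
    - [0,-0.005,0]
  turn: [0,0,0,0,0,0,0]
  grip: 1
  force: 80

```text
time_s: 10.42
position: [0.5899, -0.3415, 0.0689]
ee_rot: [0.0, 0.997, -0.077, 0.001]
wrist_force: [0.3, 1.0, 6.2]
gripper_width: 0.551
```

Emit:
carry_out:
  translation:
    - [0,0,-0.02]
    - [0,0,-0.06]
    - [0,0,-0.1]
    - [0,0,-0.16]
    - [0,0,-0.22]
    - [0,0,-0.28]
    - [0,0,-0.34]
    - [0,0,-0.38]
    - [0,0,-0.38]
  turn: [0,0,0,0,0,0,0,0,0]

```text
time_s: 11.55
position: [0.5899, -0.3419, 0.2221]
ee_rot: [0.001, 0.997, -0.077, 0.001]
wrist_force: [-0.9, -0.5, -1.8]
gripper_width: 0.554
```

Emit:
carry_out:
  translation:
    - [-0.03,-0.12,0]
    - [-0.06,-0.26,0]
    - [-0.09,-0.4,0]
    - [-0.12,-0.54,0]
    - [-0.15,-0.68,0]
    - [-0.17,-0.8,0]
    - [-0.19,-0.875,0]
    - [-0.19,-0.875,0]
    - [-0.19,-0.875,0]
  turn: [0,0,0,-0.01,-0.02,-0.029,-0.029,-0.029,-0.029]

```text
time_s: 12.68
position: [0.5678, 0.015, 0.2196]
ee_rot: [0.0, 0.999, -0.032, -0.001]
wrist_force: [-0.6, -0.8, -1.0]
gripper_width: 0.556
```

```bash
python3 - <<'E'
from h import *
print(arm.sense()['position'])
s=vision.read_camera('scene');t=vision.read_camera('top');cv2.imwrite('pics/s3.png',s);cv2.imwrite('pics/t3.png',t)
P=arm.sense()['position']; u=proj('scene',P).astype(int);v=proj('top',P).astype(int);print(u,v)
def c(im,u,k): x,y=u[0]-33,u[1]-40; return cv2.convertScaleAbs(cv2.resize(im[y:y+80,x:x+66],None,fx=k,fy=k,interpolation=cv2.INTER_CUBIC),alpha=1.4)
cv2.imwrite('pics/c5.png',np.hstack([c(t,v,6),c(s,u,6)]))
E
```

```text
[0.56782709 0.01499614 0.2195887 ]
[318 192] [353 163]
```

View pics/c5.png

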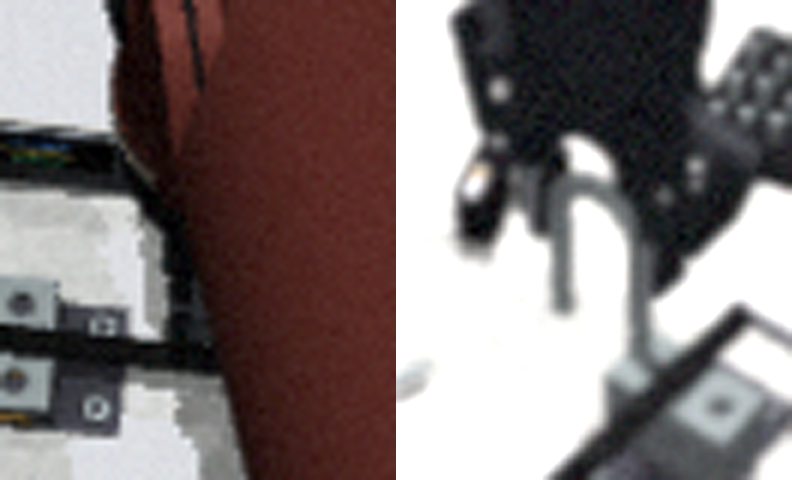

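```bash
python3 - <<'E'
from h import *
P=np.array([.5678,.0150,.2196]);a=-2*.032
X=np.array([np.cos(a),np.sin(a),0]);Y=np.array([-X[1],X[0],0])
f=lambda x,y,h:proj('scene',P+x*X+y*Y+[0,0,h-.050])
for nm,v in(('leg- end',(-.02,0,0)),('leg+ end',(.02,0,0)),('leg- 55',(-.02,0,.055)),('leg+ 55',(.02,0,.055)),('apex mid',(0,0,.082))): print(nm,((f(*v)-[285,152]+.5)*6-.5+[396,0]).round(0))
u=f(.02,0,0);print('per mm x,y,z px*6',(f(.021,0,0)-u)*6,(f(.02,.001,0)-u)*6,(f(.02,0,.001)-u)*6)
s=cv2.imread('pics/s3.png');g=cv2.cvtColor(s,cv2.COLOR_BGR2GRAY)
for r in range(186,208,3): print(r,g[r,306:342])
E
```

```text
leg- end [562. 302.]
leg+ end [638. 349.]
leg- 55 [563. 211.]
leg+ 55 [643. 258.]
apex mid [604. 187.]
per mm x,y,z px*6 [1.9335476 1.1881688] [ 1.49927767 -1.44298677] [ 0.08075529 -1.58130723]
186 [ 74  70  48  35  49  64  68  91 152 194 203 192 169 142 108  88  81  69
  46  26  21  25  26  35  34  22  23  23  20  19  21  19  14  10  20  39]
189 [158  97  51  34  52  71  74  90 141 187 204 207 209 206 195 161 119  89
  67  42  22  22  21  21  22  22  10  17  21  24  15  11  29  54 101 153]
192 [207 193 172 161 133  93  77  91 141 189 208 212 212 211 205 206 188 140
  85  55  50  37  29  20  21  15  15  21  14  29  62 112 162 196 207 209]
195 [202 205 204 201 164 109  81  94 144 190 207 209 209 212 212 208 201 157
  91  69  72  58  39  21  20  13  54 106 140 170 193 203 210 210 213 212]
198 [185 186 186 181 149 102  79  95 142 185 205 207 207 211 210 210 198 154
  90  68  69  57  28  16  32  60 112 165 199 207 211 209 209 213 212 212]
201 [182 185 183 180 157 112  80  84 125 165 184 187 186 189 191 193 182 141
  88  71  74  86 104 138 174 197 211 214 215 215 215 212 211 208 206 198]
204 [184 186 182 180 172 154 139 135 157 178 183 183 183 184 185 186 175 142
  90  76  87 131 170 194 201 207 210 208 211 213 211 203 175 127  77  41]
207 [190 189 186 184 183 186 184 187 182 184 185 189 190 191 188 186 177 152
 108  79  79 110 147 165 177 185 187 187 174 150 109  68  37  31  27  52]
```

```bash
python3 - <<'E'
from h import *
def cen(im,u,v,r=3):
    g=cv2.cvtColor(cv2.imread(im),cv2.COLOR_BGR2GRAY).astype(float)
    u0,v0=int(round(u)),int(round(v)); w=g[v0-r:v0+r+1,u0-r:u0+r+1]; 
    k=np.clip(np.percentile(w,55)-w,0,None); yy,xx=np.mgrid[-r:r+1,-r:r+1]
    return u0+(k*xx).sum()/k.sum(), v0+(k*yy).sum()/k.sum()
for im in('top0','t1','t3'):
    H=[onz('top',cen(f'pics/{im}.png',323.1,172.9),.049),onz('top',cen(f'pics/{im}.png',321.9,185.6),.049)]
    d=H[0]-H[1];print(im,H[0][:2].round(4),H[1][:2].round(4),np.linalg.norm(d).round(4),np.degrees(np.arctan2(d[1],d[0])).round(2))
for im in('scene0','s1','s3'):
    c=cen(f'pics/{im}.png',339.3,219.2); print(im,np.round(c,2),onz('scene',c,.049).round(4))
E
```

```text
top0 [0.5866 0.0943] [0.5448 0.0975] 0.0419 -4.29
t1 [0.5846 0.0951] [0.545  0.0973] 0.0397 -3.21
t3 [0.5845 0.0952] [0.5449 0.0975] 0.0396 -3.32
scene0 [339.79 220.03] [0.5885 0.0937 0.049 ]
s1 [338.71 219.32] [0.5847 0.0941 0.049 ]
s3 [338.78 219.36] [0.5849 0.094  0.049 ]
```

Emit:
carry_out:
  translation:
    - [-0.01,-0.1,0]
    - [-0.02,-0.2,0]
    - [-0.0205,-0.2015,0.05]
    - [-0.0205,-0.2015,0.12]
    - [-0.0205,-0.2015,0.18]
    - [-0.0205,-0.2015,0.22]
    - [-0.0205,-0.2015,0.2375]
    - [-0.0205,-0.2015,0.2375]
    - [-0.0205,-0.2015,0.2375]
  turn: [0,0,0,0,0,0,0,0,0]

```text
time_s: 13.9
position: [0.5656, 0.097, 0.1262]
ee_rot: [-0.0, 0.999, -0.032, 0.001]
wrist_force: [-0.7, -0.0, -1.1]
gripper_width: 0.552
```

```bash
python3 - <<'E'
from h import *
st=arm.sense();P=np.array(st['position']);print(P,st['ee_rot'])
s=vision.read_camera('scene');cv2.imwrite('pics/s4.png',s)
u=proj('scene',P-[0,0,.03]).astype(int);x,y=u[0]-35,u[1]-25;print(x,y)
c=cv2.convertScaleAbs(cv2.resize(s[y:y+58,x:x+70],None,fx=10,fy=10,interpolation=cv2.INTER_CUBIC),alpha=1.4)
a=-.064;X=np.array([np.cos(a),np.sin(a),0])
for sg in(-1,1):
  for h in(0,.05):
    q=(proj('scene',P+sg*.02*X+[0,0,h-.05])-[x,y]+.5)*10-.5; print(sg,h,q.round(1)); cv2.circle(c,tuple(q.astype(int)),2,(0,0,255),-1)
for Hh in((.5847,.0945),(.545,.097)):
    q=(proj('scene',(*Hh,.05))-[x,y]+.5)*10-.5; cv2.circle(c,tuple(q.astype(int)),3,(0,255,0),-1)
cv2.imwrite('pics/c6.png',c)
E
```

```text
[0.56558391 0.09701201 0.12620388] [-1.40742963e-04  9.99495630e-01 -3.17499996e-02  6.34644444e-04]
299 179
-1 0 [297.7 272.7]
-1 0.05 [305.  151.3]
1 0 [413.4 342.9]
1 0.05 [425.  222.1]
```

View pics/c6.png

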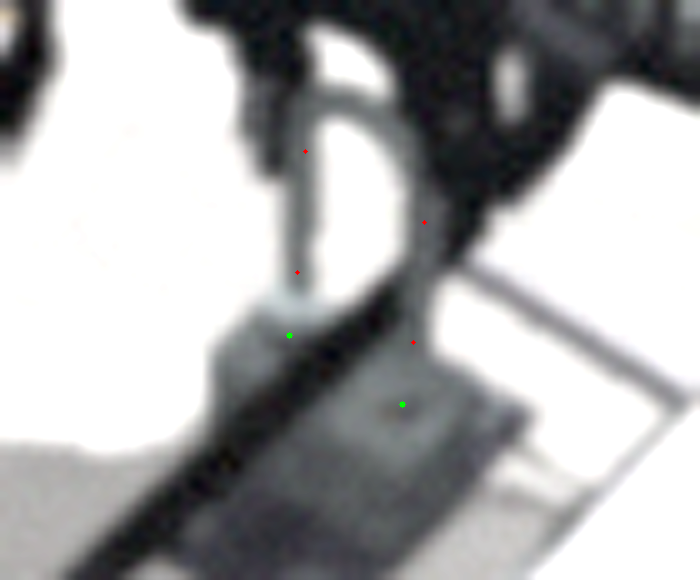

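Emit:
carry_out:
  translation:
    - [-0.002,0.0026,0.0]
    - [-0.002,0.0026,0.02]
    - [-0.002,0.0026,0.04]
    - [-0.002,0.0026,0.055]
    - [-0.002,0.0026,0.06]
    - [-0.002,0.0026,0.064]
    - [-0.002,0.0026,0.068]
    - [-0.002,0.0026,0.068]
  turn: [0,0,0,0,0,0,0,0]

```text
time_s: 14.95
position: [0.5637, 0.0963, 0.0979]
ee_rot: [-0.0, 1.0, -0.032, -0.0]
wrist_force: [-3.3, 2.0, -0.1]
gripper_width: 0.554
```

Emit:
carry_out:
  translation:
    - [-0.0015,-0.001,0.003]
    - [-0.0015,-0.001,0.006]
    - [-0.0015,-0.001,0.01]
    - [-0.0015,-0.001,0.013]
    - [-0.0015,-0.001,0.016]
  turn: [0,0,0,0,0]

```text
time_s: 15.58
position: [0.5636, 0.0964, 0.0917]
ee_rot: [-0.0, 0.999, -0.032, -0.0]
wrist_force: [-2.8, 1.9, 2.3]
gripper_width: 0.555
```

Emit:
carry_out:
  translation:
    - [-0.001,-0.0015,0.004]
    - [-0.001,-0.0015,0.008]
    - [-0.001,-0.0015,0.012]
    - [-0.001,-0.0015,0.016]
    - [-0.001,-0.0015,0.02]
    - [-0.001,-0.0015,0.02]
  turn: [0,0,0,0,0,0]

```text
time_s: 16.32
position: [0.5634, 0.0967, 0.0833]
ee_rot: [-0.0, 0.999, -0.032, 0.0]
wrist_force: [-0.0, 0.1, -2.5]
gripper_width: 0.554
```

Emit:
carry_out:
  translation:
    - [0,0,0.0025]
    - [0,0,0.005]
    - [0,0,0.0075]
    - [0,0,0.01]
    - [0,0,0.0125]
    - [0,0,0.0125]
  turn: [0,0,0,0,0,0]

```text
time_s: 17.08
position: [0.5636, 0.0971, 0.0796]
ee_rot: [0.0, 0.999, -0.032, 0.0]
wrist_force: [-4.1, -0.2, 10.0]
gripper_width: 0.556
```

Emit:
carry_out:
  translation:
    - [0,0,0.00125]
    - [0,0,0.0025]
    - [0,0,0.00375]
    - [0,0,0.005]
    - [0,0,0.005]
  turn: [0,0,0,0,0]

```text
time_s: 17.7
position: [0.5636, 0.0971, 0.0779]
ee_rot: [0.0, 0.999, -0.032, 0.0]
wrist_force: [-4.8, 0.3, 12.0]
gripper_width: 0.555
```

Emit:
carry_out:
  translation:
    - [0,0,0.00125]
    - [0,0,0.0025]
    - [0,0,0.00375]
    - [0,0,0.005]
    - [0,0,0.005]
  turn: [0,0,0,0,0]

```text
time_s: 18.32
position: [0.5636, 0.0972, 0.076]
ee_rot: [0.0, 0.999, -0.032, 0.0]
wrist_force: [-5.3, 0.4, 13.1]
gripper_width: 0.552
```

Emit:
carry_out:
  translation:
    - [0,0,0.00125]
    - [0,0,0.0025]
    - [0,0,0.00375]
    - [0,0,0.00375]
  turn: [0,0,0,0]

```text
time_s: 18.82
position: [0.5637, 0.0972, 0.0747]
ee_rot: [0.0, 0.999, -0.032, 0.001]
wrist_force: [-6.2, -0.3, 15.7]
gripper_width: 0.551
```

Emit:
carry_out:
  translation:
    - [0,0,0.00125]
    - [0,0,0.0025]
    - [0,0,0.0025]
  turn: [0,0,0]

```text
time_s: 19.2
position: [0.5637, 0.0972, 0.0736]
ee_rot: [0.0, 0.999, -0.032, 0.001]
wrist_force: [-5.8, -0.5, 14.6]
gripper_width: 0.557
```

Emit:
carry_out:
  translation:
    - [0,0,0.00125]
    - [0,0,0.00125]
  turn: [0,0]

```text
time_s: 19.45
position: [0.5637, 0.0973, 0.0735]
ee_rot: [0.0, 0.999, -0.032, 0.001]
wrist_force: [-6.7, -1.0, 18.7]
gripper_width: 0.555
```

Force dropped and then stiffened, which suggests a click. I'll back off gently while still holding, to see if it stays.

Emit:
carry_out:
  translation:
    - [0,0,-0.003]
    - [0,0,-0.006]
    - [0,0,-0.009]
    - [0,0,-0.009]
  turn: [0,0,0,0]

```text
time_s: 19.95
position: [0.5635, 0.0968, 0.0751]
ee_rot: [-0.0, 0.999, -0.032, 0.0]
wrist_force: [1.8, 0.3, -2.2]
gripper_width: 0.551
```

Held down with no upward push (about 14 N would be felt here if unlatched). Releasing.

Emit:
carry_out:
  translation:
    - [0,0,0]
    - [0,0,0]
    - [0,0,0]
    - [0,0,0]
    - [0,0,0]
  turn: [0,0,0,0,0]
  grip: 0.15

```text
time_s: 20.58
position: [0.5632, 0.0969, 0.0754]
ee_rot: [-0.0, 0.999, -0.032, 0.0]
wrist_force: [0.4, -0.4, 0.4]
gripper_width: 0.85
```

Emit:
carry_out:
  translation:
    - [0,0,-0.03]
    - [0,0,-0.08]
    - [0,0,-0.16]
    - [0,0,-0.26]
    - [0,0,-0.36]
    - [0,0,-0.4]
    - [-0.1,0.3,-0.4]
    - [-0.2,0.6,-0.4]
    - [-0.2,0.8,-0.4]
    - [-0.2,0.8,-0.4]
    - [-0.2,0.8,-0.4]
    - [-0.2,0.8,-0.4]
  turn: [0,0,0,0,0,0,0,0,0,0,0,0]

```text
time_s: 22.08
position: [0.4611, -0.2215, 0.2353]
ee_rot: [0.0, 0.999, -0.035, -0.0]
wrist_force: [-0.0, 0.2, 0.1]
gripper_width: 0.851
```

```bash
python3 - <<'E'
from h import *
s=vision.read_camera('scene');t=vision.read_camera('top');cv2.imwrite('pics/s5.png',s);cv2.imwrite('pics/t5.png',t)
x,y=299,179;c=cv2.convertScaleAbs(cv2.resize(s[y:y+58,x:x+70],None,fx=8,fy=8,interpolation=cv2.INTER_CUBIC),alpha=1.3)
C=np.array([.5648,.096]);X=np.array([.998,-.059])
for z in(.111,.118):  # apex if latched / sprung up
    q=(proj('scene',(*C,z))-[x,y]+.5)*8-.5; cv2.circle(c,tuple(q.astype(int)),2,(0,0,255) if z<.115 else (0,255,0),-1)
c2=cv2.resize(t[150:208,290:320+40],None,fx=3,fy=8)[:464]
cv2.imwrite('pics/c7.png',np.hstack([c,cv2.convertScaleAbs(c2,alpha=1.3)]))
E
```

```text
(no output)
```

View pics/c7.png

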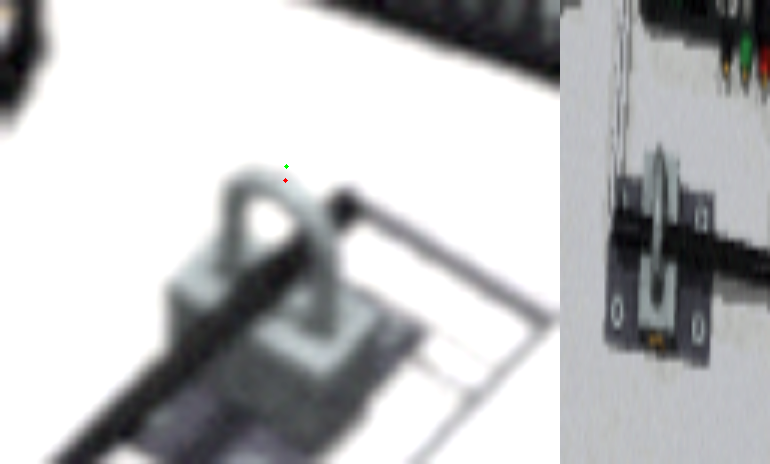

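```bash
python3 -c "
from h import *
print(arm.sense()['time_s'],finish_job())"
```

```text
the job is handed in; nothing more can be done
22.175 None
```

The power supply is locked to the table, and I handed the job in at 22.2 s of the 61 s limit. I lowered the handle to its stop, took the shackle off the bin rim and set both legs in the lock holes. I then pressed it down until it latched.

- **Handle:** it met its stop with about 30 N at the fingertips. The next picture showed the bar lying across the lock between the two holes.
- **Press:** the push rose to about 16 N, dipped as it clicked, and read about 19 N at the highest, well under 40 N. That 19 N came from a last half-millimetre step after the dip, which seems to have reached the hard stop.
- **Latch:** when I backed off 1.6 mm the shackle gave no upward push, and it did not rise when released. In the last scene picture the bow is at the latched height. I judged the click from force and position only.
- **Other things:** the arm stayed clear of everything else as far as I could tell. I did not compare their positions before and after.

The two cameras disagreed by about 1 mm on one hole position. The gripper read about 47 mm across the 50 mm shackle, which I did not explain. Neither got in the way of the fit.

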